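Pull-test the clip-in temples of a spectacle frame

TASK

The spectacle front clamped in the pull tester has a temple clipped into each side: prove each one by drawing it slowly and straight out of the frame, away from the gauge, until the gauge reads 12 N, holding it there for a second without ever loading the gauge past 16 N, then easing it back to zero and letting go. A temple that holds stays clipped in the frame; one that slips out has a bad clip, so lay it down flat in the small empty reject tray that tops the stack left of the tester. Leave the other things on the bench alone.

Things in the scene. Friction and masses are not known exactly. Their poses are not given: they have to be found in the camera images.
- temple_a_grip (a point): One black temple (side arm), 145 x 9 mm, 16 mm high over its front 72 mm, then slimmer, bent down at the ear end to 23 mm below this point; 30 g. Its x axis points along it into the frame, y across the 9 mm, z up. This point: mid thickness and height, 45 mm behind the shoulder that meets the frame; pinch here from above. A 16 mm long tongue beyond the shoulder is clipped inside the frame.
- temple_b_grip (a point): The other temple, alike in shape and size; same point and axes. Which side each is on varies. A sound clip locks after 1 to 2 mm of play and bears over 20 N; a bad one is held by friction only and slides out at about 2 to 6 N. It cannot be told from outside.
- cradle (a joint): Travel (m) of the tester's spring cradle, which carries the clamped spectacle front, away from the gauge: 0 at rest, stop at 0.034. Spring 600 N/m, so the pull on the gauge is 600 x this: 12 N at 0.020, 16 N at 0.0267. It springs back to 0 when unloaded.
- seat_plane (a point): Point on the cradle midway between the temples, 106 mm above the table, in the plane where their shoulders meet the frame; moves with the cradle. Its x axis points away from the robot, to the gauge, parallel to the temples: a temple pulls out along -x. Temples lie 68 mm to either side (+y, -y). Nothing stands beside them behind this plane; the base plate below is 30 mm high.
- gauge_dial (a point): Centre of the white dial, 73 mm across, of the gauge behind the frame, tilted towards the robot, its top edge 125 mm above the table. The needle starts at the lower left and turns clockwise 13.5 degrees per newton; a tick each newton, longer every second one; the broad long tick is 12 N, the last 20 N.
- specs_mid (a point): Bystander: middle of a finished black pair of spectacles, 145 mm wide, 44 mm high, on the bench behind.
- tray_floor (a point): Centre of the inner floor of the open pink reject tray, 88 mm above the table. Inside the tray is 192 mm along this point's x and 122 mm along its y; its walls, 4 mm thick, rise 21 mm above the floor. It stands fixed on two upturned empty trays, left of the tester.
- driver_mid (a point): Bystander: middle of the handle of a precision screwdriver, 163 mm long, 13 mm thick, lying on the bench in front of the tester.
- tape_mid (a point): Bystander: centre of a small roll of black tape, 56 mm across, 19 mm high, lying on the bench in front, to the right.

How it is judged:
On the way:
1. the sound temple, gripped and still clipped in, is held with the gauge between 10.5 N and 16 N for half a second (value of joint cradle between 0.0175 and 0.0267 m and contact force between the fingers and temple_a above 2 N and x of temple_a_grip in the frame of seat_plane above -0.05 m), for 0.5 s.
At the end, for the whole second after the job is handed in: The sound temple is still clipped in the frame (within 4 mm along, 10 mm in height), the cradle is back within 3 mm of zero, and the temple that slipped out lies at rest inside the reject tray, level within 15 degrees (x of temple_a_grip in the frame of seat_plane above -0.049 m and z of temple_a_grip in the frame of seat_plane between -0.01 and 0.01 m and value of joint cradle below 0.003 m and x of temple_b_grip in the frame of tray_floor between -0.09 and 0.09 m and y of temple_b_grip in the frame of tray_floor between -0.062 and 0.062 m and z of temple_b_grip in the frame of tray_floor below 0.028 m and angle between temple_b_grip's own x axis and vertical between 1.3 and 1.84 rad and linear speed of temple_b below 0.02 m/s); the robot touches nothing.
It fails at once if the gauge is loaded past 16.5 N (value of joint cradle above 0.0275 m).
It fails at once if the sound temple is torn out of the frame (x of temple_a_grip in the frame of seat_plane below -0.053 m).
It fails at once if the rejected temple is dropped from a height (falls faster than 1 m/s, about 50 mm) (linear speed of temple_b above 1 m/s and contact force between the fingers and temple_b below 0.05 N).
It fails at once if a bystander (screwdriver, roll of tape, finished spectacles) is moved more than 30 mm (distance of any of driver_mid, tape_mid, specs_mid from where it was at the start of the episode above 0.03 m).
It fails at once if the cradle is jerked out faster than 0.2 m/s, or let go under load so that it snaps back faster than 0.36 m/s (velocity of joint cradle above 0.2 m/s or velocity of joint cradle below -0.36 m/s).
It also fails if it takes over 58 s, if anything falls off the work surface, if the arm or the gripper's body presses on something with over 40 N, if the wrist force passes 120 N, or if a joint passes its speed limit or range.

ROBOT

A 6-joint arm with a two-finger parallel gripper is mounted at the origin on a cart in front of the work surface, level with it; the furniture and walls round the work are solid. World frame = base frame: x ahead of the robot, y to its left, z up, the work surface at z = 0. Lengths are in m, angles in rad, forces in N, time in s.
With the tool pointing down it reaches from about 0.35 to 0.775 m from the base axis. Payload 7.3 kg.
Tool frame: the origin (TCP) lies midway between the tips of the shut fingers; the grasp point (between the pads) lies robot.grasp_offset behind it (robot.grasp_offset is the distance from the TCP to the grasp point, in m); z points along the fingers, x is the direction in which the jaws open and shut, and the axes are right-handed (so a half turn about z gives the same grasp; the last joint's range is limited). The gripper opens to 92 mm and grips with 3 to 60 N. Pads are 19 mm wide; open, the fingers measure 130 mm over their backs; the gripper's body (75 mm by 190 mm) begins 47 mm behind the grasp point.
Start: joints at [-1.434, 0.342, 1.524, -0, 1.275, -0.146], TCP at [0.147, -0.504, 0.227] pointing down, gripper open.
Joint ranges: [-2.53, 2.53], [-0.77, 2.02], [0.04, 2.7], [-1, 4.14], [0.28, 2.66], [-3.11, 3.11]. Speed limits (rad/s): [2.57, 2.57, 3.14, 3.14, 3.14, 3.14].

INTERFACE

Orientations are given as [roll, pitch, yaw] about the fixed x, y, z axes, in that order (R = Rz(yaw) Ry(pitch) Rx(roll)).
In Python, from cell import robot gives the robot as it stands. The module is installed in compiled form; this text tells all that it offers.
- The arm moves only by the tool move_arm, never from a script. Its argument "increments" is a list of rows, each a list of 7 numbers: the finger opening in mm, from 0 to 91.8, then the shift along the tool's x, y, z in mm, then the turn, a rotation vector about the tool's x, y, z in rad. A call has 1 to 12 rows; each row shifts and turns the pose as measured when the row begins, along the tool's axes as they then stand; what a row does not reach is not made up. A row lasts 1/8 s, in which the tool goes at most 62.5 mm and 10.7 degrees, less where a joint would pass 70% of its speed; a pose out of reach is approached as far as the arm can. A call is refused whole if a number of a shift passes 62.5 or a number of a turn 0.188, either way. A call with a gripper value outside its range is refused whole. The fingers move at their own pace and stop on an object; "newtons" is the grip in N (left out, the last holds). Time passes only in rows, so rows that do not move let the fingers close. It gives the time, the measured TCP pose, the force and the opening at its end, in the units of the state.
- robot.observe(): the state, without advancing time (a new reading comes with each control period).
- robot.read_camera(name): name is "scene" or "top" or "wrist"; returns a dict with "img" (420x560x3 uint8, red, green, blue), "fx", "fy", "cx", "cy" (pixels), "T" (4x4, takes a point from camera to world coordinates). Camera axes: x right, y down, z forward; pixel columns grow to the right and rows downward; lengths in m; the calibration is good to about 2 mm. A picture is of the moment at which its call begins. There is no depth.
- robot.hand_in(): hands the job in, once; it reports no verdict.
Trained networks look in the newest picture that a camera, given by its name, has taken for a name from the list of things; names that differ only in an ending like _2 or _b are one class to them, and where a whole thing is asked for, a point or a joint stands for the part that bears it (a point fixed in the world has none). Each returns a list of dicts, best first, with "conf" (0 to 1); they miss things now and then, are a little off and sometimes report something else, mostly with a low value. They report only what shows in the picture. A call takes as long as a camera call.
- robot.look_for(thing, camera): "rect" ([left, top, width, height] in pixels, round what is visible of it).
The state is a dict: "time": time; "qpos": joint angles; "qvel": joint speeds; "joint_efforts": joint torques, N m; "tool_pos": TCP position; "tool_rot": TCP orientation; "contact_force": force on the tool from outside, world axes, zero at the start; "torque": the same for the moment, N m; "opening": finger opening in m.
Only numpy, scipy, OpenCV 4.12 (cv2) and the standard library are available. Lean on these libraries where they do the work, as an engineer would, in place of code of your own. Each camera call takes 0.05 s, during which the arm holds its last target.

## Working session

There is one attempt and no reset: what is moved stays moved. The work goes in short steps, Python scripts to look and compute and a tool call to move; the robot and the scene stay as the last step left them, time stands still between calls to the robot, and variables do not carry over. Pictures are saved under pics/ and viewed, and the job is handed in when it is done.

Besides the shell and the picture viewer there is one more tool, called after "Call:" as a command line: name --pt "numbers of a row" for each row, then --argument value for the rest. move_arm: Moves the arm, as the interface text tells. Its arguments: {"type":"object","properties":{"increments":{"type":"array"},"newtons":{"type":"number"}},"required":["increments"]}

```bash
mkdir -p pics
python3 - <<'E'
from cell import robot
import cv2,numpy as np
s=robot.observe()
for k in s: print(k,np.round(s[k],4))
print(robot.grasp_offset)
for c in ["scene","top"]:
    d=robot.read_camera(c)
    cv2.imwrite(f"pics/{c}0.png",d["img"][:,:,::-1])
    print(c,d["fx"],d["cx"],d["cy"],np.round(d["T"],4).tolist())
    for t in ["temple_a_grip","seat_plane","gauge_dial","tray_floor","driver_mid","tape_mid","specs_mid","cradle"]:
        for r in robot.look_for(t,c)[:3]: print(t,np.round(r["rect"],1),round(r["conf"],2))
E
```

```text
time 0.0
qpos [-1.434   0.3427  1.525  -0.      1.2754 -0.146 ]
qvel [ 0.0032  0.0018  0.001   0.001  -0.0004  0.0003]
joint_efforts [ 1.00000e-04 -4.31244e+01 -2.44212e+01  7.18000e-02  5.60000e-02
 -1.00000e-04]
tool_pos [ 0.1465 -0.5037  0.2261]
tool_rot [-3.1414e+00  1.5000e-03 -1.2880e+00]
contact_force [-0.2879  0.8539 -0.179 ]
torque [ 0.0242 -0.0188 -0.026 ]
opening 0.092
0.0188
scene 455.47050362081893 272.441032690682 215.40941780162535 [[0.6461, -0.3067, 0.6989, -0.2075], [-0.7629, -0.2866, 0.5795, -0.7535], [0.0226, -0.9076, -0.4192, 0.5405], [0.0, 0.0, 0.0, 1.0]]
seat_plane [307.7 240.2  35.4  22.9] 0.49
gauge_dial [275.7 205.3  92.7  90. ] 0.61
tray_floor [144.4 172.3  90.1  66.9] 0.93
driver_mid [269.6 291.4  11.8   6.3] 0.63
tape_mid [301.  304.2  28.9  23.6] 0.87
cradle [305.4 246.3  38.7  19.6] 0.52
top 400.6781370801631 277.82140043247307 212.5267584961439 [[0.077, -0.9734, 0.2159, 0.3951], [-0.997, -0.0759, 0.0135, -0.1388], [0.0032, -0.2163, -0.9763, 0.9386], [0.0, 0.0, 0.0, 1.0]]
temple_a_grip [301.9 242.1  16.3  71. ] 0.7
seat_plane [312.9 227.4  71.5  26.1] 0.74
seat_plane [309.5 304.4  30.    5. ] 0.64
gauge_dial [313.3 175.3  72.5 107.3] 0.89
tray_floor [105.9 186.2 103.4 107.5] 0.79
driver_mid [302.3 306.8  58.1   3. ] 0.46
tape_mid [370.  301.1  21.3  24.9] 0.77
specs_mid [324.1 156.4  39.6  18. ] 0.85
cradle [313.6 230.   65.7  25.5] 0.78
cradle [300.  243.3  19.9  70.3] 0.67
```

Run:
```python
import cv2
a=cv2.imread("pics/top0.png"); 
c=a[140:350,90:430]
cv2.imwrite("pics/top0c.png",cv2.resize(c,None,fx=2.3,fy=2.3,interpolation=cv2.INTER_CUBIC))
a=cv2.imread("pics/scene0.png"); cv2.imwrite("pics/scene0c.png",cv2.resize(a[150:350,130:400],None,fx=2.9,fy=2.9,interpolation=cv2.INTER_CUBIC))
```

```text
(no output)
```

View pics/top0c.png

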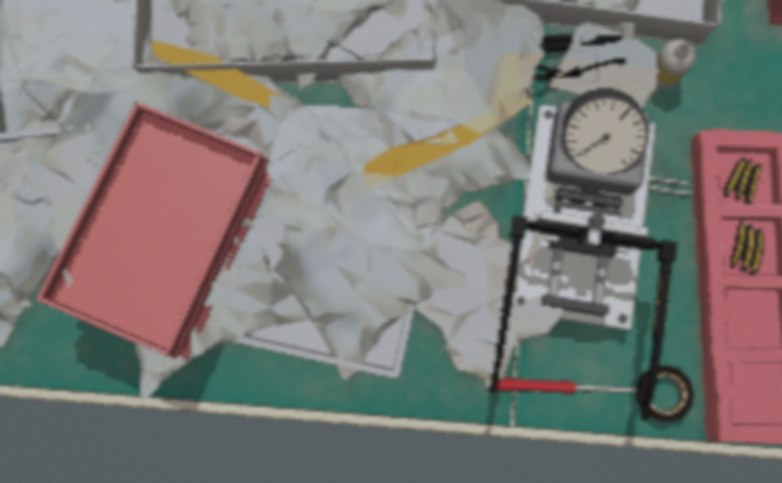

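View pics/scene0c.png

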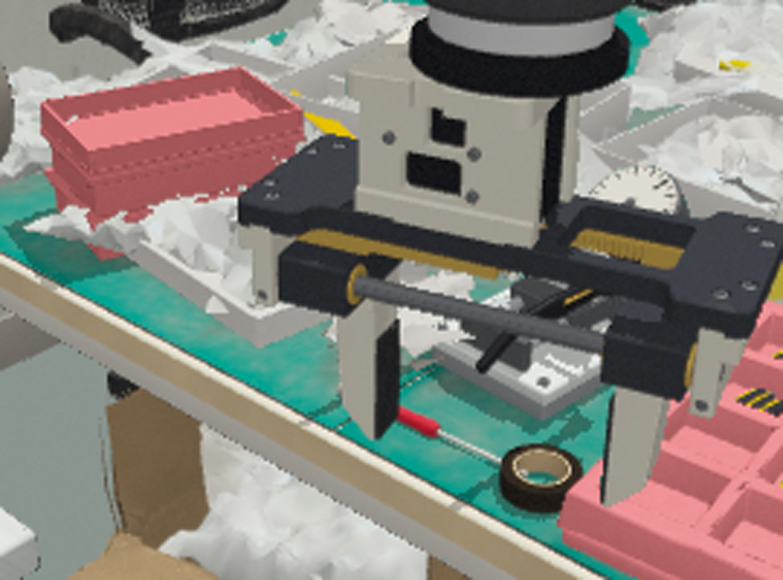

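```bash
cat > h.py <<'E'
import numpy as np
def ray(d,u,v,z):
    T=d["T"]; r=T[:3,:3]@np.array([(u-d["cx"])/d["fx"],(v-d["cy"])/d["fy"],1]); o=T[:3,3]
    return o+r*(z-o[2])/r[2]
def proj(d,p):
    T=d["T"]; q=T[:3,:3].T@(np.array(p)-T[:3,3]); return np.array([d["fx"]*q[0]/q[2]+d["cx"],d["fy"]*q[1]/q[2]+d["cy"]])
E
python3 - <<'E'
from cell import robot
from h import *
import cv2
d=robot.read_camera("top"); im=d["img"]; cv2.imwrite("pics/t1.png",cv2.resize(im[225:330,290:395,::-1],None,fx=5.6,fy=5.6,interpolation=cv2.INTER_CUBIC))
g=im.max(axis=2).astype(int)
for lab,u0,u1,v0,v1 in [("L",300,320,247,290),("R",368,385,258,300)]:
    pts=[]
    for v in range(v0,v1,3):
        w=np.clip(90-g[v,u0:u1],0,None); 
        if w.sum()>0: u=(w*np.arange(u0,u1)).sum()/w.sum()
        pts.append(ray(d,u,v,.108)); print(lab,v,round(u,2),np.round(pts[-1],4))
    pts=np.array(pts); k=np.polyfit(pts[:,0],pts[:,1],1); print(k)
c=lambda u,v:(u/2.3+90,v/2.3+140)
for n,p,z in [("hL",(518,222),.112),("hR",(668,246),.112),("dial",(605,137),.1),("t1",(137,104),.109),("t2",(266,157),.109),("t3",(180,355),.109),("t4",(40,298),.109)]: print(n,np.round(ray(d,*c(*p),z),4))
E
```

```text
L 247 313.92 [ 0.5112 -0.208   0.108 ]
L 250 313.3 [ 0.5049 -0.2071  0.108 ]
L 253 313.09 [ 0.4986 -0.207   0.108 ]
L 256 312.7 [ 0.4923 -0.2066  0.108 ]
L 259 312.15 [ 0.486  -0.2058  0.108 ]
L 262 311.56 [ 0.4797 -0.2049  0.108 ]
L 265 311.37 [ 0.4736 -0.2049  0.108 ]
L 268 310.66 [ 0.4673 -0.2038  0.108 ]
L 271 310.17 [ 0.4611 -0.2032  0.108 ]
L 274 309.61 [ 0.4549 -0.2024  0.108 ]
L 277 309.25 [ 0.4488 -0.202   0.108 ]
L 280 308.82 [ 0.4426 -0.2015  0.108 ]
L 283 308.31 [ 0.4365 -0.2008  0.108 ]
L 286 307.85 [ 0.4304 -0.2002  0.108 ]
L 289 307.27 [ 0.4243 -0.1994  0.108 ]
[-0.09791219 -0.15806606]
R 258 378.73 [ 0.4988 -0.3433  0.108 ]
R 261 378.43 [ 0.4925 -0.3428  0.108 ]
R 264 378.01 [ 0.4862 -0.3421  0.108 ]
R 267 377.78 [ 0.48   -0.3418  0.108 ]
R 270 377.52 [ 0.4738 -0.3414  0.108 ]
R 273 375.73 [ 0.4674 -0.3379  0.108 ]
R 276 375.49 [ 0.4613 -0.3375  0.108 ]
R 279 375.38 [ 0.4552 -0.3374  0.108 ]
R 282 374.94 [ 0.449  -0.3367  0.108 ]
R 285 375.07 [ 0.443  -0.3371  0.108 ]
R 288 374.75 [ 0.4369 -0.3366  0.108 ]
R 291 374.65 [ 0.4309 -0.3365  0.108 ]
R 294 374.13 [ 0.4248 -0.3356  0.108 ]
R 297 374.08 [ 0.4188 -0.3357  0.108 ]
[-0.10378154 -0.29115884]
hL [ 0.5328 -0.2091  0.112 ]
hR [ 0.5215 -0.3453  0.112 ]
dial [ 0.6218 -0.287   0.1   ]
t1 [0.6171 0.1523 0.109 ]
t2 [0.5759 0.0262 0.109 ]
t3 [0.3919 0.081  0.109 ]
t4 [0.4318 0.2123 0.109 ]
```

View pics/t1.png

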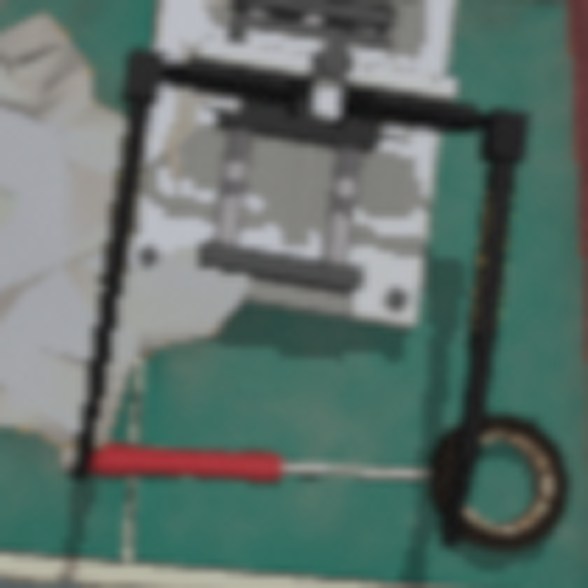

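Call:
move_arm --pt "40 0 0 0 0 0 0.128" --pt "40 0 0 0 0 0 0.128" --pt "40 0 0 0 0 0 0.128" --pt "40 -30 -27 -3 0 0 0" --pt "40 -30 -27 -3 0 0 0" --pt "40 -30 -27 -3 0 0 0" --pt "40 -30 -27 -3 0 0 0" --pt "40 -30 -27 -3 0 0 0" --pt "40 -30 -27 -3 0 0 0" --pt "40 -30 -27 -3 0 0 0" --pt "40 -30 -27 -3 0 0 0" --pt "40 -30 -27 -3 0 0 0" --newtons 40

```text
time: 2.45
tool_pos: [0.4255, -0.2587, 0.2546]
tool_rot: [-3.14, -0.002, -1.691]
contact_force: [-0.3, -0.4, 0.0]
opening: 0.0399
```

```bash
cat >> h.py <<'E'
from scipy.spatial.transform import Rotation as R
def rel(s,tcp,yaw):
    A=R.from_euler("xyz",s["tool_rot"]); B=R.from_euler("xyz",[np.pi,0,yaw])
    print("t",round(float(s["time"]),2),"pos",np.round(s["tool_pos"],4),"rot",np.round(s["tool_rot"],3),"F",np.round(s["contact_force"],1),"op",round(float(s["opening"]),4))
    print("shift mm",np.round(A.inv().apply(np.array(tcp)-s["tool_pos"])*1000,1),"turn",np.round((A.inv()*B).as_rotvec(),3))
E
python3 - <<'E'
from cell import robot
from h import *
rel(robot.observe(),[.4755,-.2046,.0872],-1.671)
E
```

```text
t 2.45 pos [ 0.4255 -0.2587  0.2546] rot [-3.140e+00 -2.000e-03 -1.691e+00] F [-0.3 -0.4  0. ] op 0.0399
shift mm [-60.  -42.9 167.4] turn [-0.001 -0.002 -0.02 ]
```

Call:
move_arm --pt "40 -30 -21 35 0 0 -0.02" --pt "40 -30 -21 35 0 0 0" --pt "40 0 0 15 0 0 0" --pt "40 0 0 0 0 0 0"

```text
time: 2.95
tool_pos: [0.4781, -0.2002, 0.1682]
tool_rot: [-3.137, -0.003, -1.666]
contact_force: [-0.2, 0.4, 0.6]
opening: 0.0401
```

Run:
```python
from cell import robot
from h import *
import cv2
rel(robot.observe(),[.4755,-.2046,.0872],-1.671)
d=robot.read_camera("wrist"); cv2.imwrite("pics/w1.png",d["img"][:,:,::-1])
for p in [(.4755,-.2046,.106),(.5203,-.2090,.106),(.5074,-.3445,.106),(.4626,-.3392,.106)]: print(proj(d,p))
```

```text
t 2.95 pos [ 0.4781 -0.2002  0.1682] rot [-3.137e+00 -3.000e-03 -1.666e+00] F [-0.2  0.4  0.6] op 0.0401
shift mm [ 4.4  2.6 81. ] turn [-0.005 -0.003  0.005]
[281.44895611 227.78456948]
[282.04066719 154.99926656]
[514.00018008 154.72518934]
[499.76019873 227.54596486]
```

View pics/w1.png

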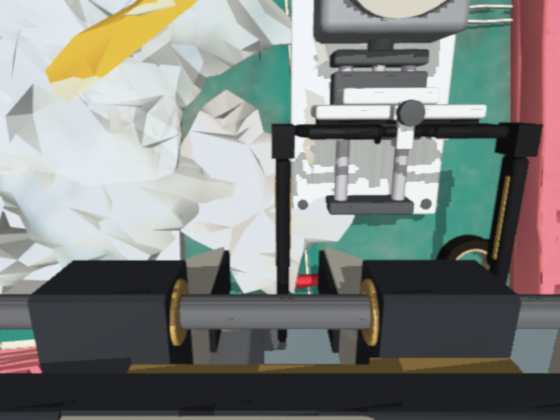

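Call:
move_arm --pt "40 5 3 10 -0.005 -0.003 0.005" --pt "40 0 0 22 0 0 0" --pt "40 0 0 22 0 0 0" --pt "40 0 0 16 0 0 0" --pt "40 0 0 0 0 0 0"

```text
time: 3.62
tool_pos: [0.475, -0.2102, 0.0996]
tool_rot: [-3.135, -0.004, -1.677]
contact_force: [0.5, 0.6, 0.3]
opening: 0.0397
```

Run:
```python
from cell import robot
from h import *
import cv2
rel(robot.observe(),[.4755,-.2054,.0872],-1.671)
d=robot.read_camera("wrist"); cv2.imwrite("pics/w2.png",d["img"][:,:,::-1])
```

```text
t 3.62 pos [ 0.475  -0.2102  0.0996] rot [-3.135 -0.004 -1.677] F [0.5 0.6 0.3] op 0.0397
shift mm [-4.9  0.1 12.4] turn [-0.006 -0.004 -0.006]
```

View pics/w2.png

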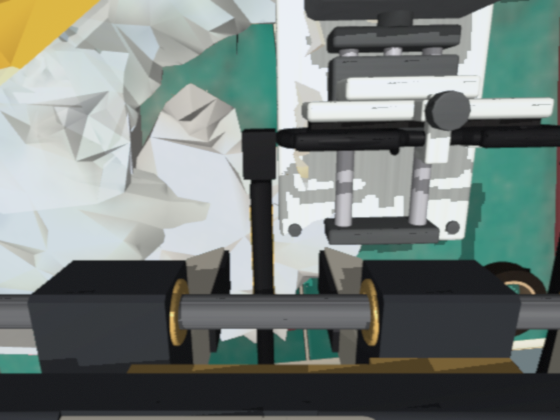

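Call:
move_arm --pt "40 -4 0 8 -0.005 -0.004 -0.006" --pt "40 0 0 3 0 0 0" --pt "40 0 0 0 0 0 0"

```text
time: 4.05
tool_pos: [0.4768, -0.2073, 0.0905]
tool_rot: [-3.136, -0.002, -1.671]
contact_force: [-0.2, -0.2, -0.5]
opening: 0.0396
```

Run:
```python
from cell import robot
from h import *
import cv2
rel(robot.observe(),[.4755,-.2054,.0872],-1.671)
d=robot.read_camera("wrist"); cv2.imwrite("pics/w3.png",d["img"][:,:,::-1])
```

```text
t 4.05 pos [ 0.4768 -0.2073  0.0905] rot [-3.136e+00 -2.000e-03 -1.671e+00] F [-0.2 -0.2 -0.5] op 0.0396
shift mm [-1.7  1.5  3.2] turn [-0.006 -0.002 -0.   ]
```

View pics/w3.png

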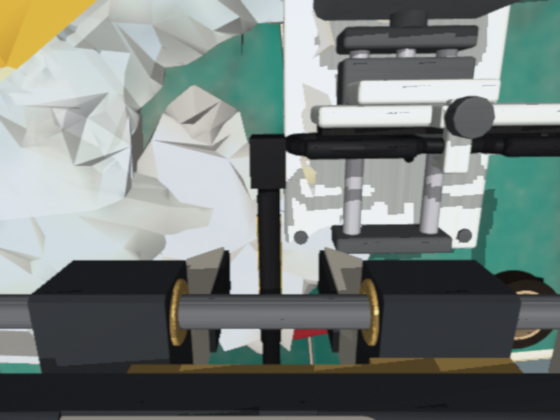

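Call:
move_arm --pt "40 -2 0 3 -0.005 -0.002 0" --pt "20 0 0 0 0 0 0" --pt "0 0 0 0 0 0 0" --pt "0 0 0 0 0 0 0" --pt "0 0 0 0 0 0 0" --pt "0 0 0 0 0 0 0"

```text
time: 4.85
tool_pos: [0.4774, -0.2053, 0.0878]
tool_rot: [-3.141, -0.0, -1.671]
contact_force: [0.6, 0.1, -0.7]
opening: 0.0086
```

Run:
```python
from cell import robot
from h import *
import cv2
rel(robot.observe(),[.4755,-.2054,.0872],-1.671)
d=robot.read_camera("wrist"); cv2.imwrite("pics/w4.png",d["img"][:,:,::-1])
d=robot.read_camera("top"); cv2.imwrite("pics/t4.png",cv2.resize(d["img"][160:300,290:400,::-1],None,fx=4.2,fy=4.2,interpolation=cv2.INTER_CUBIC))
```

```text
t 4.85 pos [ 0.4774 -0.2053  0.0878] rot [-3.141 -0.    -1.671] F [ 0.6  0.1 -0.7] op 0.0086
shift mm [0.3 1.8 0.6] turn [-0.001 -0.    -0.   ]
```

View pics/w4.png

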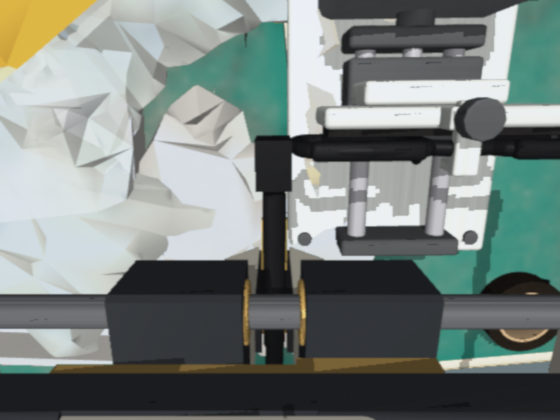

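View pics/t4.png

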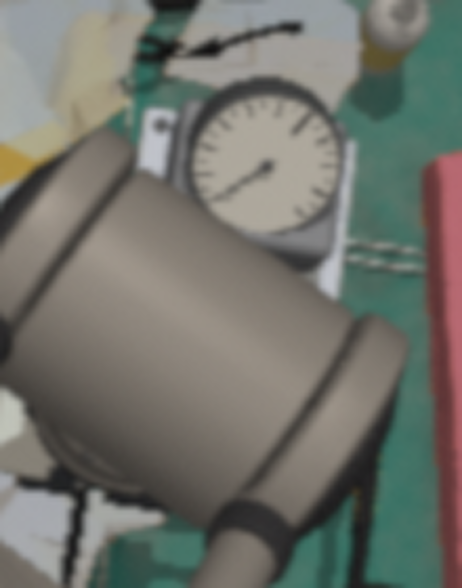

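Call:
move_arm --pt "0 0 1.5 0 0 0 0" --pt "0 0 1.5 0 0 0 0" --pt "0 0 1.5 0 0 0 0" --pt "0 0 1.5 0 0 0 0" --pt "0 0 1.5 0 0 0 0" --pt "0 0 1.5 0 0 0 0" --pt "0 0 0 0 0 0 0"

```text
time: 5.82
tool_pos: [0.4697, -0.2047, 0.0879]
tool_rot: [-3.136, -0.001, -1.671]
contact_force: [4.2, -0.2, -2.3]
opening: 0.0087
```

```bash
cat > look.py <<'E'
import sys
from cell import robot
from h import *
import cv2
rel(robot.observe(),[.4770,-.2054,.0872],-1.671)
d=robot.read_camera("wrist"); w=cv2.resize(d["img"][:,:,::-1],(440,330))
d=robot.read_camera("top"); t=cv2.resize(d["img"][170:240,315:385,::-1],(330,330),interpolation=cv2.INTER_CUBIC)
cv2.imwrite(f"pics/{sys.argv[1]}.png",np.hstack([w,t]))
E
python3 look.py p1
```

```text
t 5.83 pos [ 0.4697 -0.2047  0.0879] rot [-3.136e+00 -1.000e-03 -1.671e+00] F [ 4.2 -0.2 -2.3] op 0.0087
shift mm [-0.  -7.3  0.8] turn [-0.005 -0.001 -0.   ]
```

View pics/p1.png

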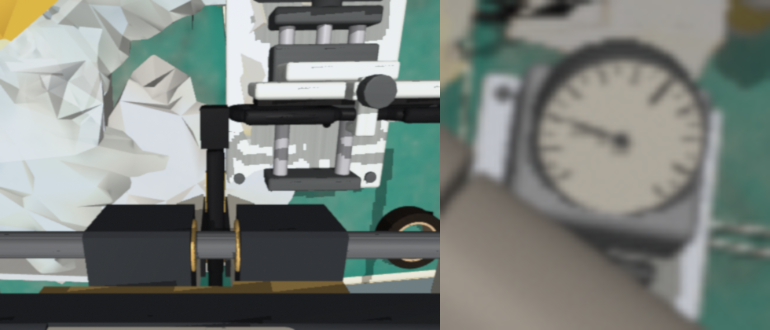

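Call:
move_arm --pt "0 0 1.5 0 0 0 0" --pt "0 0 1.5 0 0 0 0" --pt "0 0 1.5 0 0 0 0" --pt "0 0 1.5 0 0 0 0" --pt "0 0 0 0 0 0 0"

```text
time: 6.55
tool_pos: [0.4655, -0.2044, 0.088]
tool_rot: [-3.132, -0.002, -1.671]
contact_force: [7.2, -0.5, -5.2]
opening: 0.0088
```

```bash
python3 look.py p2
```

```text
t 6.55 pos [ 0.4655 -0.2044  0.088 ] rot [-3.132e+00 -2.000e-03 -1.671e+00] F [ 7.2 -0.5 -5.2] op 0.0088
shift mm [ -0.2 -11.6   0.9] turn [-0.01  -0.002 -0.   ]
```

View pics/p2.png

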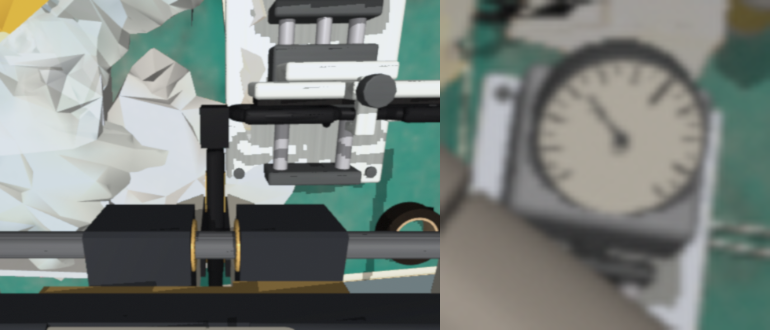

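Call:
move_arm --pt "0 0 1.5 0 -0.003 0 0" --pt "0 0 1.5 0 -0.002 0 0" --pt "0 0 1.5 0 -0.002 0 0" --pt "0 0 1.5 0 -0.002 0 0" --pt "0 0 1.5 0 0 0 0" --pt "0 0 1.5 0 0 0 0" --pt "0 0 0 0 0 0 0"

```text
time: 7.52
tool_pos: [0.4622, -0.2042, 0.0881]
tool_rot: [-3.128, -0.003, -1.672]
contact_force: [8.3, -0.4, -6.1]
opening: 0.0084
```

```bash
python3 look.py p3
```

```text
t 7.53 pos [ 0.4622 -0.2042  0.0881] rot [-3.128e+00 -3.000e-03 -1.672e+00] F [ 8.3 -0.4 -6.1] op 0.0084
shift mm [ -0.3 -14.9   1.1] turn [-0.013 -0.003 -0.001]
```

View pics/p3.png

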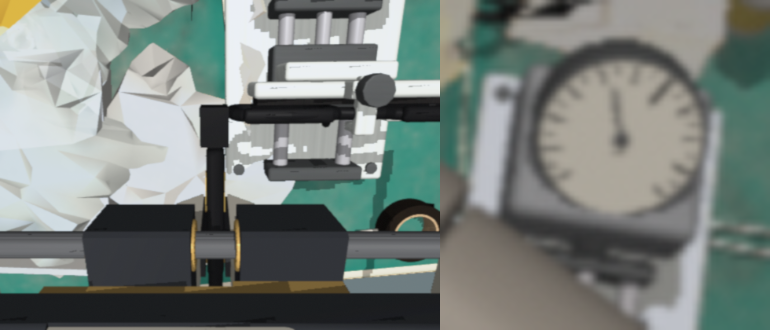

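Call:
move_arm --pt "0 0 2 0 -0.004 0 0" --pt "0 0 2 0 -0.004 0 0" --pt "0 0 2 0 -0.004 0 0" --pt "0 0 2 0 -0.004 0 0" --pt "0 0 1 0 -0.002 0 0"

```text
time: 8.25
tool_pos: [0.4594, -0.2041, 0.0883]
tool_rot: [-3.133, -0.005, -1.672]
contact_force: [10.1, 0.4, -7.7]
opening: 0.0086
```

```bash
python3 look.py p4
```

```text
t 8.25 pos [ 0.4594 -0.2041  0.0883] rot [-3.133 -0.005 -1.672] F [10.1  0.4 -7.7] op 0.0086
shift mm [ -0.4 -17.6   1.3] turn [-0.009 -0.005 -0.001]
```

View pics/p4.png

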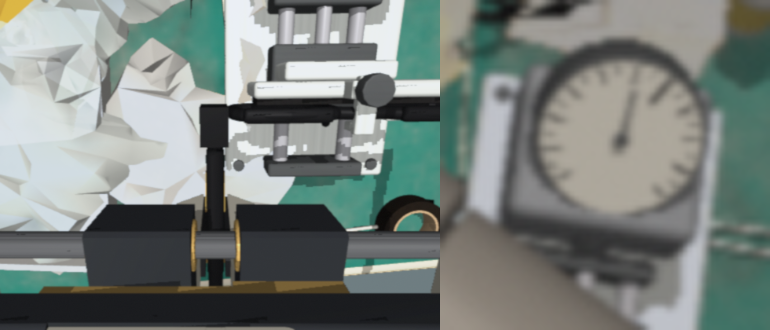

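Call:
move_arm --pt "0 0 2.5 0 -0.004 0 0" --pt "0 0 2.5 0 -0.004 0 0" --pt "0 0 2.5 0 -0.004 0 0" --pt "0 0 2.5 0 -0.004 0 0"

```text
time: 8.85
tool_pos: [0.4559, -0.2039, 0.0886]
tool_rot: [-3.135, -0.007, -1.673]
contact_force: [12.2, 1.1, -7.4]
opening: 0.0087
```

```bash
python3 look.py p5
```

```text
t 8.85 pos [ 0.4559 -0.2039  0.0886] rot [-3.135 -0.007 -1.673] F [12.2  1.1 -7.4] op 0.0087
shift mm [ -0.6 -21.2   1.6] turn [-0.007 -0.007 -0.002]
```

View pics/p5.png

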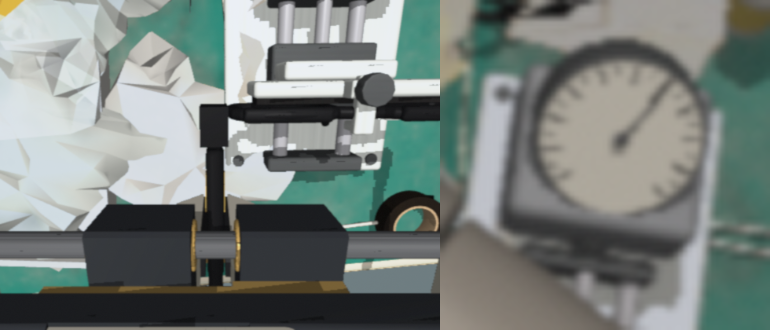

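Call:
move_arm --pt "0 0 1.6 0 -0.003 0 0" --pt "0 0 1.6 0 -0.003 0 0" --pt "0 0 1.6 0 -0.003 0 0" --pt "0 0 1.6 0 -0.003 0 0"

```text
time: 9.45
tool_pos: [0.4564, -0.2039, 0.0887]
tool_rot: [-3.132, -0.009, -1.673]
contact_force: [11.4, 0.3, -8.0]
opening: 0.0084
```

Call:
move_arm --pt "0 0 1.6 0 -0.003 0 0" --pt "0 0 1.6 0 -0.003 0 0" --pt "0 0 1.6 0 -0.003 0 0" --pt "0 0 1.6 0 -0.003 0 0"

```text
time: 9.95
tool_pos: [0.4565, -0.2039, 0.0886]
tool_rot: [-3.131, -0.01, -1.673]
contact_force: [11.6, -0.1, -8.6]
opening: 0.0087
```

```bash
python3 look.py p6
```

```text
t 9.95 pos [ 0.4565 -0.2039  0.0886] rot [-3.131 -0.01  -1.673] F [11.6 -0.1 -8.6] op 0.0087
shift mm [ -0.6 -20.5   1.6] turn [-0.011 -0.01  -0.002]
```

View pics/p6.png

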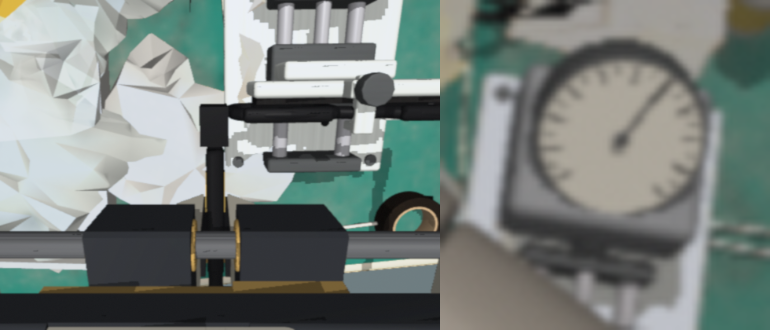

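The gauge has held about 12 N for over a second, so the left temple is sound. Next I ease it back to zero.

Call:
move_arm --pt "0 0 -0.5 0 0 0 0" --pt "0 0 -1 0 0 0 0" --pt "0 0 -1 0 0 0 0" --pt "0 0 -1 0 0 0 0" --pt "0 0 -1 0 0 0 0" --pt "0 0 -1 0 0 0 0" --pt "0 0 -1.5 0 0 0 0" --pt "0 0 -1.5 0 0 0 0"

```text
time: 11.05
tool_pos: [0.4697, -0.2048, 0.0876]
tool_rot: [-3.122, -0.01, -1.673]
contact_force: [3.7, 0.2, -2.4]
opening: 0.0088
```

```bash
python3 look.py p7
```

```text
t 11.05 pos [ 0.4697 -0.2048  0.0876] rot [-3.122 -0.01  -1.673] F [ 3.7  0.2 -2.4] op 0.0088
shift mm [-0.2 -7.3  0.5] turn [-0.02  -0.01  -0.002]
```

View pics/p7.png

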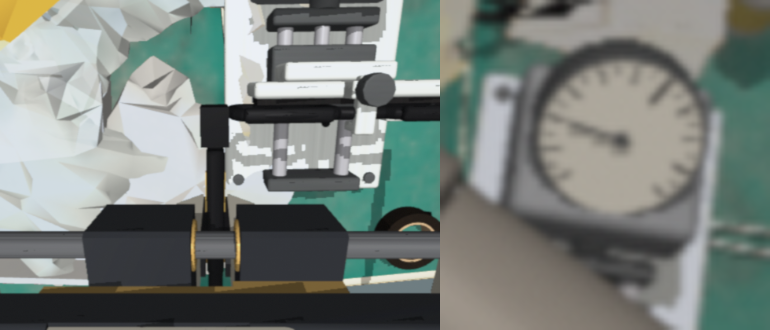

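Call:
move_arm --pt "0 0 -1.2 0 -0.006 -0.003 0" --pt "0 0 -1.2 0 -0.006 -0.003 0" --pt "0 0 -1.2 0 -0.006 -0.003 0" --pt "0 0 -1.2 0 -0.004 0 0" --pt "0 0 0 0 0 0 0"

```text
time: 11.78
tool_pos: [0.4742, -0.2051, 0.0883]
tool_rot: [3.137, -0.0, -1.673]
contact_force: [1.9, 0.6, 0.9]
opening: 0.0087
```

```bash
python3 look.py p8
```

```text
t 11.78 pos [ 0.4742 -0.2051  0.0883] rot [ 3.137 -0.    -1.673] F [1.9 0.6 0.9] op 0.0087
shift mm [-0.  -2.8  1.1] turn [ 0.005 -0.    -0.002]
```

View pics/p8.png

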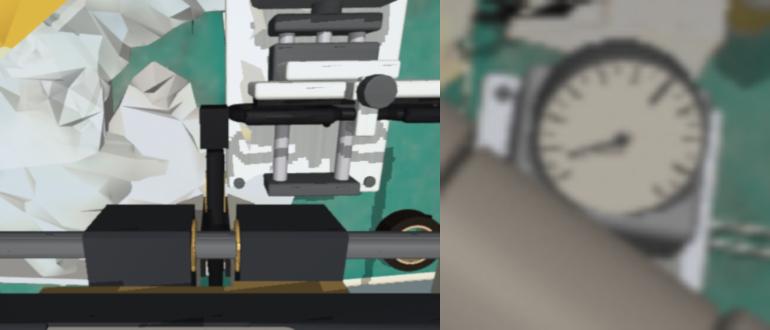

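Call:
move_arm --pt "0 0 -1 0 0.004 0 0" --pt "0 0 -1 0 0 0 0" --pt "0 0 -1 0 0 0 0" --pt "0 0 0 0 0 0 0"

```text
time: 12.38
tool_pos: [0.4764, -0.2053, 0.0881]
tool_rot: [3.139, 0.0, -1.673]
contact_force: [-0.4, 0.7, 1.6]
opening: 0.0087
```

```bash
python3 look.py p9
```

```text
t 12.38 pos [ 0.4764 -0.2053  0.0881] rot [ 3.139  0.    -1.673] F [-0.4  0.7  1.6] op 0.0087
shift mm [ 0.1 -0.6  0.9] turn [ 0.002  0.    -0.002]
```

View pics/p9.png

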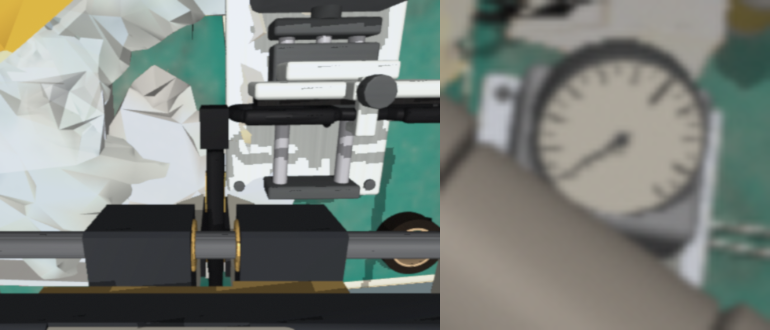

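Call:
move_arm --pt "30 0 0 0 0 0 0" --pt "40 0 0 0 0 0 0" --pt "40 0 0 -25 0 0 0" --pt "40 0 0 -35 0 0 0" --pt "40 15 0 -12 0 0 0" --pt "40 35 0 0 0 0 0" --pt "40 35 0 0 0 0 0" --pt "40 28 0 0 0 0 0" --pt "40 10 0 0 0 0 0" --pt "40 0 0 0 0 0 0"

```text
time: 13.72
tool_pos: [0.4603, -0.3338, 0.1571]
tool_rot: [3.132, 0.002, -1.674]
contact_force: [-0.3, 0.1, 0.6]
opening: 0.04
```

```bash
python3 look.py p10;  python3 - <<'E'
from cell import robot
from h import *
rel(robot.observe(),[.4634,-.3406,.0872],-1.671)
E
```

```text
t 13.72 pos [ 0.4603 -0.3338  0.1571] rot [ 3.132e+00  2.000e-03 -1.674e+00] F [-0.3  0.1  0.6] op 0.04
shift mm [-129.3   -4.1   70.2] turn [ 0.01   0.002 -0.003]
t 13.82 pos [ 0.4606 -0.3328  0.1575] rot [ 3.132e+00  2.000e-03 -1.672e+00] F [-0.1 -0.5  0.2] op 0.0399
shift mm [ 7.6 -4.3 70.2] turn [ 0.009  0.002 -0.001]
```

View pics/p10.png

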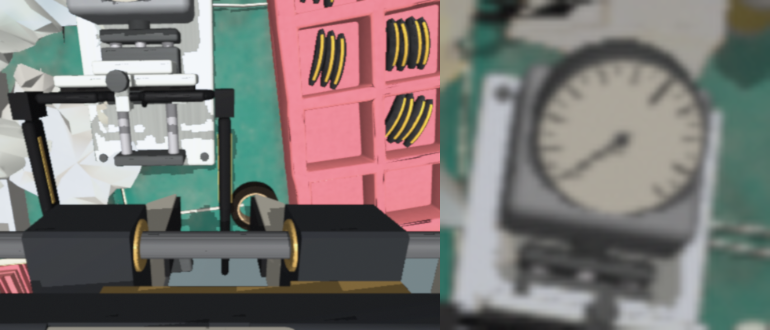

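Call:
move_arm --pt "40 6.5 -3.5 10 0.009 0.002 0" --pt "40 0 0 22 0 0 0" --pt "40 0 0 20 0 0 0" --pt "40 0 0 10 0 0 0" --pt "40 0 0 0 0 0 0"

```text
time: 14.45
tool_pos: [0.4649, -0.3372, 0.0924]
tool_rot: [-3.14, 0.0, -1.668]
contact_force: [0.5, 0.1, 0.4]
opening: 0.0402
```

```bash
sed -i 's/\[.4770,-.2054,.0872\]/[.4634,-.3406,.0872]/' look.py; python3 look.py p11
```

```text
t 14.45 pos [ 0.4649 -0.3372  0.0924] rot [-3.14   0.    -1.668] F [0.5 0.1 0.4] op 0.0402
shift mm [3.6 1.1 5.2] turn [-0.001  0.     0.003]
```

View pics/p11.png

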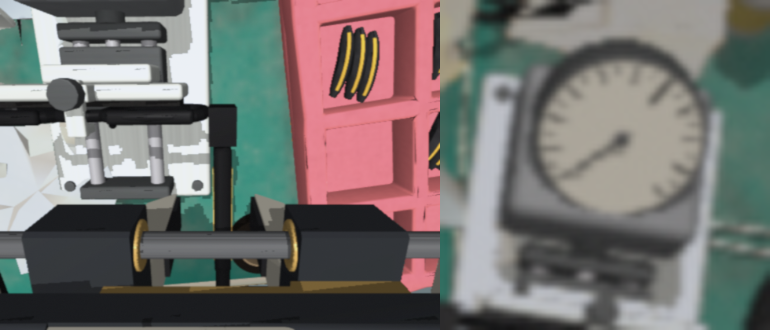

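Call:
move_arm --pt "40 3 0.5 4 0 0 0" --pt "40 0.5 0 1 0 0 0" --pt "20 0 0 0 0 0 0" --pt "0 0 0 0 0 0 0" --pt "0 0 0 0 0 0 0" --pt "0 0 0 0 0 0 0" --pt "0 0 0 0 0 0 0"

```text
time: 15.42
tool_pos: [0.4652, -0.3417, 0.09]
tool_rot: [-3.136, -0.002, -1.668]
contact_force: [0.5, 0.4, 0.4]
opening: 0.0086
```

```bash
python3 look.py p12
```

```text
t 15.43 pos [ 0.4652 -0.3417  0.09  ] rot [-3.136e+00 -2.000e-03 -1.668e+00] F [0.5 0.4 0.4] op 0.0086
shift mm [-0.9  1.9  2.8] turn [-0.005 -0.002  0.003]
```

View pics/p12.png

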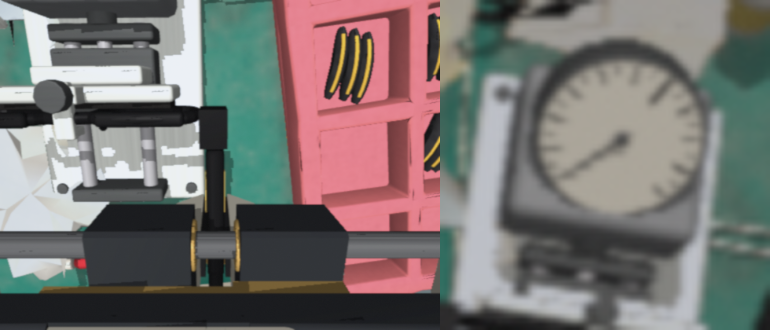

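Gripped. Now I pull slowly.

Call:
move_arm --pt "0 0 1.5 0 0 0 0" --pt "0 0 1.5 0 0 0 0" --pt "0 0 1.5 0 0 0 0" --pt "0 0 1.5 0 0 0 0" --pt "0 0 1.5 0 0 0 0" --pt "0 0 1.5 0 0 0 0" --pt "0 0 1.5 0 0 0 0"

```text
time: 16.4
tool_pos: [0.4562, -0.3409, 0.09]
tool_rot: [-3.132, -0.003, -1.668]
contact_force: [4.4, 1.3, -2.2]
opening: 0.0085
```

```bash
python3 look.py q1
```

```text
t 16.4 pos [ 0.4562 -0.3409  0.09  ] rot [-3.132e+00 -3.000e-03 -1.668e+00] F [ 4.4  1.3 -2.2] op 0.0085
shift mm [-1.1 -7.1  2.9] turn [-0.01  -0.003  0.003]
```

View pics/q1.png

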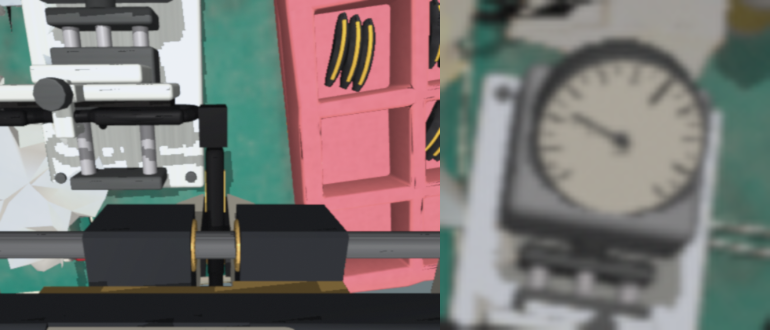

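Call:
move_arm --pt "0 0 1.5 0 -0.003 0 0" --pt "0 0 1.5 0 -0.003 0 0" --pt "0 0 1.5 0 -0.003 0 0" --pt "0 0 1.5 0 -0.003 0 0" --pt "0 0 1.5 0 0 0 0" --pt "0 0 1.5 0 0 0 0"

```text
time: 17.25
tool_pos: [0.447, -0.3401, 0.0904]
tool_rot: [3.139, -0.004, -1.668]
contact_force: [0.6, 1.2, -0.9]
opening: 0.0088
```

```bash
python3 look.py q2
```

```text
t 17.25 pos [ 0.447  -0.3401  0.0904] rot [ 3.139 -0.004 -1.668] F [ 0.6  1.2 -0.9] op 0.0088
shift mm [ -1.1 -16.4   3.2] turn [ 0.002 -0.004  0.003]
```

View pics/q2.png

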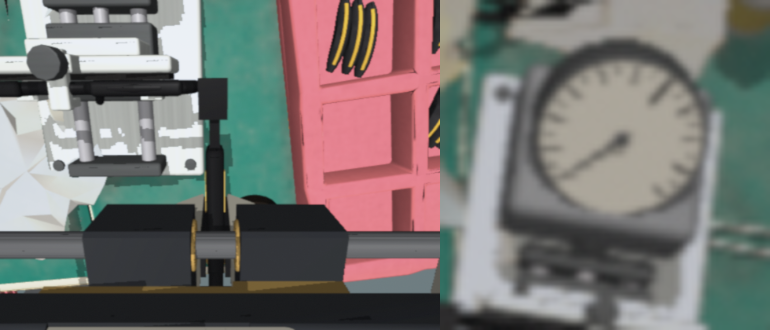

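Call:
move_arm --pt "0 0 3 0 0 0 0" --pt "0 0 4 0 0 0 0" --pt "0 0 5 0 0 0 0" --pt "0 0 6 0 0 0 0" --pt "0 0 6 0 0 0 0" --pt "0 0 3 0 0 0 0"

```text
time: 18.1
tool_pos: [0.4157, -0.3373, 0.09]
tool_rot: [3.134, -0.003, -1.668]
contact_force: [0.3, 0.8, -0.7]
opening: 0.009
```

```bash
python3 look.py q3;  python3 - <<'E'
from cell import robot
from h import *
c,s=np.cos(-.3),np.sin(-.3)
p=np.array([.504,.118])+.017*np.array([c,s])
rel(robot.observe(),[*p,.24],-1.571-.3)
E
```

```text
t 18.1 pos [ 0.4157 -0.3373  0.09  ] rot [ 3.134e+00 -3.000e-03 -1.668e+00] F [ 0.3  0.8 -0.7] op 0.009
shift mm [ -1.4 -47.8   2.5] turn [ 0.007 -0.003  0.003]
t 18.2 pos [ 0.4158 -0.3373  0.09  ] rot [ 3.134e+00 -3.000e-03 -1.668e+00] F [ 0.2  0.2 -0.6] op 0.0086
shift mm [-458.   -59.  -151.6] turn [ 0.007 -0.003  0.203]
```

View pics/q3.png

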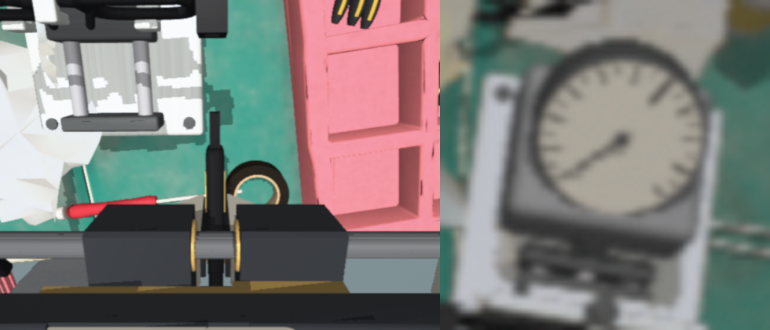

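Call:
move_arm --pt "0 0 0 -20 0.007 0 0" --pt "0 0 0 -35 0 0 0" --pt "0 0 0 -35 0 0 0" --pt "0 0 0 -35 0 0 0" --pt "0 -15 0 -10 0 0 0" --pt "0 -35 -5 0 0 0 0" --pt "0 -40 -5 0 0 0 0" --pt "0 -40 -5 0 0 0 0" --pt "0 -40 -5 0 0 0 0" --pt "0 -40 -5 0 0 0 0"

```text
time: 19.45
tool_pos: [0.4602, -0.1207, 0.2228]
tool_rot: [3.134, 0.003, -1.672]
contact_force: [0.6, -0.6, 0.4]
opening: 0.0083
```

```bash
cat > g.py <<'E'
from cell import robot
from h import *
c,s=np.cos(-.3),np.sin(-.3)
p=np.array([.504,.118])+.017*np.array([c,s])
rel(robot.observe(),[*p,.24],-1.571-.3)
E
python3 g.py
```

```text
t 19.45 pos [ 0.4602 -0.1207  0.2228] rot [ 3.134e+00  3.000e-03 -1.672e+00] F [ 0.6 -0.6  0.4] op 0.0083
shift mm [-238.6  -36.   -16.7] turn [0.008 0.003 0.199]
```

Call:
move_arm --pt "0 -35 -5 -3 0.008 0.003 0" --pt "0 -40 -6 0 0 0 0" --pt "0 -40 -6 0 0 0 0" --pt "0 -40 -6 0 0 0 0" --pt "0 -25 -4 0 0 0 0" --pt "0 0 0 0 0 0 0.1" --pt "0 0 0 0 0 0 0.1" --pt "0 0 0 0 0 0 0"

```text
time: 20.45
tool_pos: [0.4974, 0.0727, 0.2161]
tool_rot: [3.125, -0.001, -1.867]
contact_force: [-1.0, -0.1, -0.9]
opening: 0.0086
```

```bash
python3 g.py
python3 - <<'E'
from cell import robot
from h import *
import cv2
d=robot.read_camera("wrist"); cv2.imwrite("pics/r1.png",d["img"][:,:,::-1])
d=robot.read_camera("top"); cv2.imwrite("pics/r1t.png",d["img"][:,:,::-1])
print(robot.look_for("temple_b_grip","top")[:3])
E
```

```text
t 20.45 pos [0.4974 0.0727 0.2161] rot [ 3.125e+00 -1.000e-03 -1.867e+00] F [-1.  -0.1 -0.9] op 0.0086
shift mm [-45.2  -9.7 -24.1] turn [ 0.017 -0.001  0.004]
[{'rect': [139.7, 201.7, 39.4, 85.1], 'conf': 0.59}]
```

View pics/r1.png

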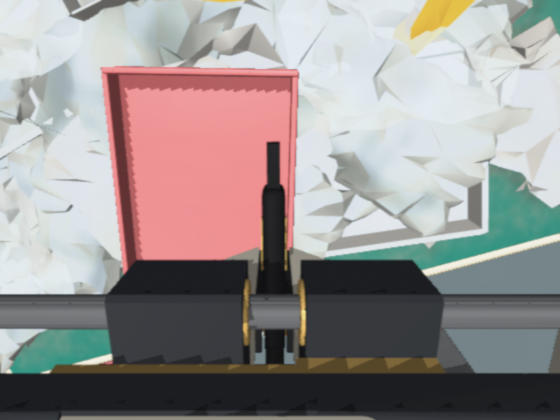

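View pics/r1t.png

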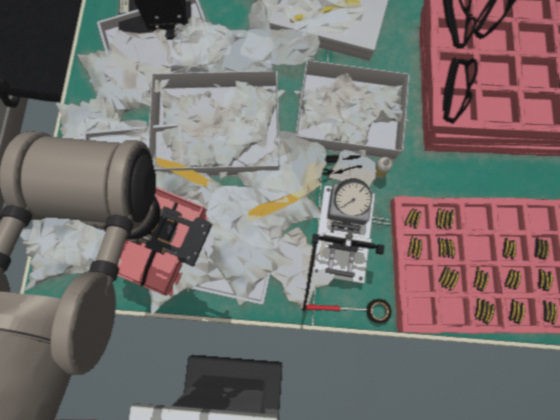

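```bash
python3 - <<'E'
from cell import robot
from h import *
d=robot.read_camera("wrist")
a=ray(d,103,69,.109);b=ray(d,298,71,.109);print(a,b,np.linalg.norm(a-b))
c,s=np.cos(-.3),np.sin(-.3)
m=(a+b)/2; print("centre",m[:2]-.1*np.array([c,s]))
print("tongue tip",ray(d,273,142,.225))
E
python3 g.py
```

```text
[0.61824805 0.15334874 0.109     ] [0.57942245 0.03063435 0.109     ] 0.1287099402130697
centre [0.5033016  0.12154357]
tongue tip [0.55367353 0.05555284 0.225     ]
t 20.65 pos [0.4982 0.0719 0.2169] rot [ 3.126 -0.    -1.868] F [0.6 0.1 0.5] op 0.0086
shift mm [-45.7  -8.7 -23.3] turn [ 0.015 -0.     0.003]
```

Call:
move_arm --pt "0 -22 -4 0 0.01 0 0.003" --pt "0 -20 -4 0 0.005 0 0" --pt "0 -3 0 20 0 0 0" --pt "0 0 0 25 0 0 0" --pt "0 0 0 20 0 0 0" --pt "0 0 0 0 0 0 0"

```text
time: 21.4
tool_pos: [0.5213, 0.1151, 0.1504]
tool_rot: [-3.139, 0.0, -1.867]
contact_force: [0.3, -0.2, -0.5]
opening: 0.0085
```

```bash
sed -i 's/\[.504,.118\]/[.5035,.120]/;s/\.24\]/.097]/' g.py; python3 g.py
python3 - <<'E'
from cell import robot
import cv2
d=robot.read_camera("wrist"); cv2.imwrite("pics/r2.png",d["img"][:,:,::-1])
E
```

```text
t 21.4 pos [0.5213 0.1151 0.1504] rot [-3.139  0.    -1.867] F [ 0.3 -0.2 -0.5] op 0.0085
shift mm [ 0.6  1.6 53.4] turn [-0.002  0.     0.004]
```

View pics/r2.png

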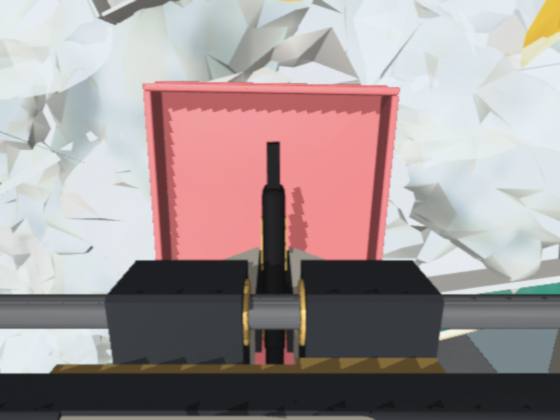

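Call:
move_arm --pt "0 0 1 15 0 0 0" --pt "0 0 0 15 0 0 0" --pt "0 0 0 8 0 0 0" --pt "0 0 0 3 0 0 0" --pt "0 0 0 0 0 0 0"

```text
time: 22.08
tool_pos: [0.5224, 0.1156, 0.1092]
tool_rot: [-3.135, 0.002, -1.867]
contact_force: [0.2, 0.4, -1.3]
opening: 0.0086
```

```bash
python3 g.py
```

```text
t 22.07 pos [0.5224 0.1156 0.1092] rot [-3.135e+00  2.000e-03 -1.867e+00] F [ 0.2  0.4 -1.3] op 0.0086
shift mm [ 1.4  2.4 12.2] turn [-0.007  0.002  0.004]
```

Call:
move_arm --pt "0 0 1 4 -0.005 0 0" --pt "0 0 0 2 0 0 0" --pt "0 0 0 1.5 0 0 0" --pt "0 0 0 0 0 0 0"

```text
time: 22.58
tool_pos: [0.522, 0.116, 0.102]
tool_rot: [-3.138, 0.003, -1.867]
contact_force: [0.7, -0.1, 0.4]
opening: 0.0084
```

```bash
python3 g.py
```

```text
t 22.57 pos [0.522 0.116 0.102] rot [-3.138e+00  3.000e-03 -1.867e+00] F [ 0.7 -0.1  0.4] op 0.0084
shift mm [1.6 1.8 5. ] turn [-0.003  0.003  0.004]
```

Call:
move_arm --pt "0 0 0 1.5 0 0 0" --pt "0 0 0 1.5 0 0 0" --pt "0 0 0 1 0 0 0" --pt "0 0 0 0 0 0 0"

```text
time: 23.08
tool_pos: [0.5221, 0.116, 0.0979]
tool_rot: [-3.138, 0.003, -1.867]
contact_force: [0.2, 0.3, -0.6]
opening: 0.0087
```

```bash
python3 g.py
```

```text
t 23.07 pos [0.5221 0.116  0.0979] rot [-3.138e+00  3.000e-03 -1.867e+00] F [ 0.2  0.3 -0.6] op 0.0087
shift mm [1.6 2.  0.9] turn [-0.004  0.003  0.004]
```

Call:
move_arm --pt "0 0 0 1.2 0 0 0" --pt "0 0 0 1 0 0 0" --pt "0 0 0 0 0 0 0"

```text
time: 23.45
tool_pos: [0.5221, 0.116, 0.0955]
tool_rot: [-3.138, 0.003, -1.867]
contact_force: [0.2, 0.7, -0.5]
opening: 0.0084
```

```bash
python3 g.py;python3 - <<'E'
from cell import robot
import cv2
d=robot.read_camera("wrist"); cv2.imwrite("pics/r3.png",d["img"][:,:,::-1])
d=robot.read_camera("scene"); cv2.imwrite("pics/r3s.png",cv2.resize(d["img"][100:300,80:330,::-1],None,fx=3,fy=3))
E
```

```text
t 23.45 pos [0.5221 0.116  0.0955] rot [-3.138e+00  3.000e-03 -1.867e+00] F [ 0.2  0.7 -0.5] op 0.0084
shift mm [ 1.6  2.  -1.5] turn [-0.004  0.003  0.004]
```

View pics/r3s.png

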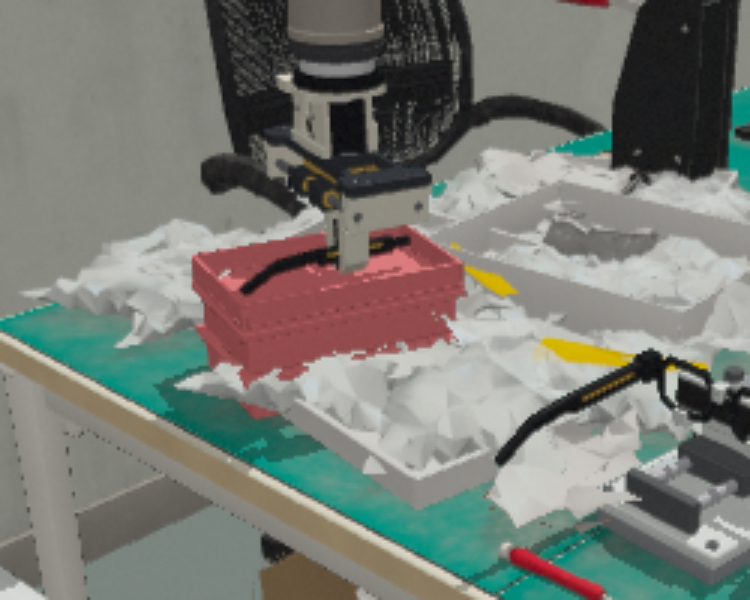

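Run:
```python
from cell import robot
from h import *
d=robot.read_camera("scene")
c,s=np.cos(-.3),np.sin(-.3)
for z in (.088,.095,.105):
    p=ray(d,161.7,196.7,z)[:2]-[.5035,.120]; print(z,p@[c,s],p@[-s,c])
for x in(-.1,.1):
  for y in(-.065,.065):
    q=proj(d,[.5035+c*x-s*y,.12+s*x+c*y,.109]); print(x,y,(q-[80,100])*3)
```

```text
0.088 -0.07052429048967764 0.013752035459762547
0.095 -0.07594687242920099 -0.002618535060984118
0.105 -0.08369341805709142 -0.026005064376336786
-0.1 -0.065 [242.252455   305.66453208]
-0.1 0.065 [189.51550957 254.36072373]
0.1 -0.065 [464.81867522 261.00814443]
0.1 0.065 [399.02011727 217.11378716]
```

View pics/r3.png

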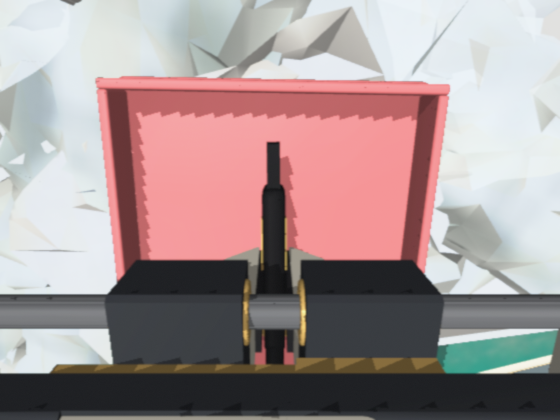

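Call:
move_arm --pt "0 0 0 1.2 0 0 0" --pt "0 0 0 1 0 0 0" --pt "0 0 0 0 0 0 0"

```text
time: 23.98
tool_pos: [0.5225, 0.116, 0.0937]
tool_rot: [-3.137, 0.003, -1.867]
contact_force: [-1.5, -0.6, 1.6]
opening: 0.0086
```

```bash
python3 g.py
```

```text
t 23.98 pos [0.5225 0.116  0.0937] rot [-3.137e+00  3.000e-03 -1.867e+00] F [-1.5 -0.6  1.6] op 0.0086
shift mm [ 1.7  2.3 -3.3] turn [-0.004  0.003  0.004]
```

Call:
move_arm --pt "12 0 0 0 0 0 0" --pt "30 0 0 0 0 0 0" --pt "50 0 0 0 0 0 0" --pt "50 0 0 0 0 0 0" --pt "50 0 0 0 0 0 0"

```text
time: 24.6
tool_pos: [0.5223, 0.116, 0.0935]
tool_rot: [-3.137, 0.003, -1.867]
contact_force: [-0.3, 0.2, -0.7]
opening: 0.0469
```

```bash
python3 g.py;python3 - <<'E'
from cell import robot
import cv2
d=robot.read_camera("wrist"); cv2.imwrite("pics/r4.png",d["img"][:,:,::-1])
E
```

```text
t 24.6 pos [0.5223 0.116  0.0935] rot [-3.137e+00  3.000e-03 -1.867e+00] F [-0.3  0.2 -0.7] op 0.0469
shift mm [ 1.7  2.1 -3.5] turn [-0.004  0.003  0.004]
```

View pics/r4.png

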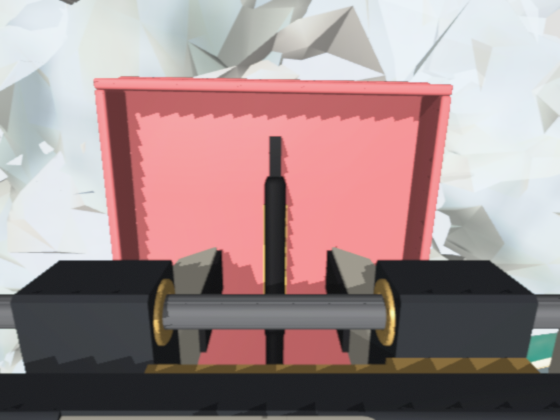

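Call:
move_arm --pt "50 0 0 -20 0 0 0" --pt "50 0 0 -40 0 0 0" --pt "50 0 0 -40 0 0 0" --pt "50 0 20 -20 0 0 0" --pt "50 0 40 0 0 0 0" --pt "50 0 20 0 0 0 0" --pt "50 0 0 0 0 0 0"

```text
time: 25.52
tool_pos: [0.4434, 0.1395, 0.2172]
tool_rot: [-3.137, 0.003, -1.867]
contact_force: [0.7, -0.6, -0.2]
opening: 0.05
```

```bash
python3 g.py;python3 - <<'E'
from cell import robot
import cv2,numpy as np
w=robot.read_camera("wrist")["img"][:,:,::-1]; cv2.imwrite("pics/r5.png",w)
d=robot.read_camera("scene"); cv2.imwrite("pics/r5s.png",cv2.resize(d["img"][130:330,100:370,::-1],None,fx=2.9,fy=2.9,interpolation=cv2.INTER_CUBIC))
d=robot.read_camera("top"); cv2.imwrite("pics/r5t.png",d["img"][:,:,::-1])
E
```

```text
t 25.52 pos [0.4434 0.1395 0.2172] rot [-3.137e+00  3.000e-03 -1.867e+00] F [ 0.7 -0.6 -0.2] op 0.05
shift mm [  1.5 -79.6 120.5] turn [-0.004  0.003  0.004]
```

View pics/r5.png

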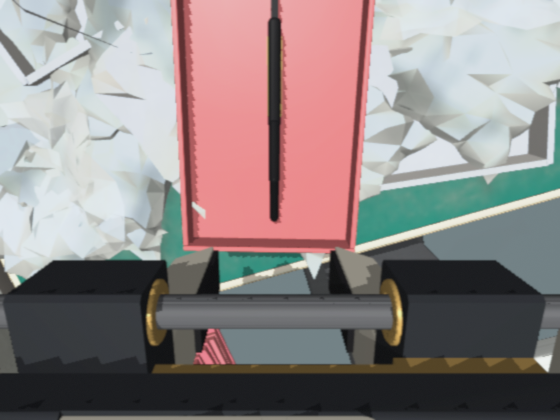

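View pics/r5s.png

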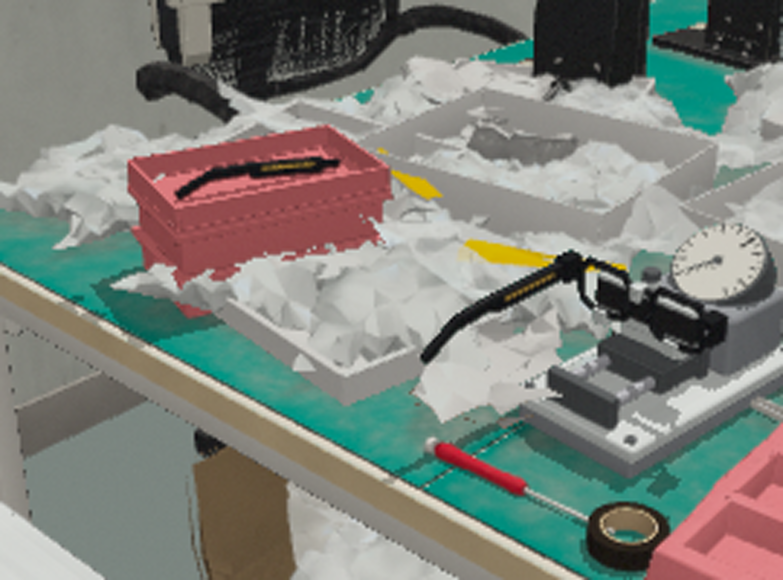

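View pics/r5t.png

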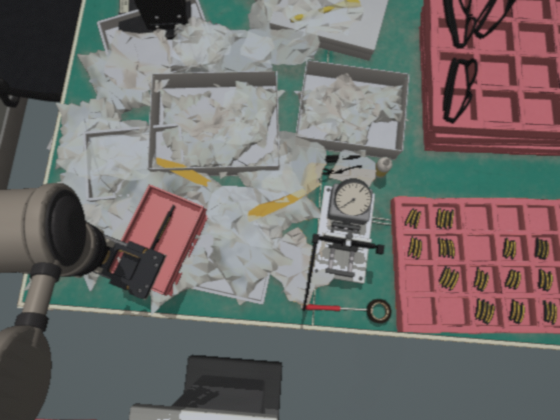

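Run:
```python
from cell import robot
from h import *
import cv2
d=robot.read_camera("top"); im=d["img"]
cv2.imwrite("pics/r6.png",np.hstack([cv2.resize(im[170:240,315:385,::-1],(390,390)),cv2.resize(im[225:315,295:385,::-1],(390,390))]))
a=robot.read_camera("wrist")
tip=ray(a,274,218,.1)[:2]-[.5035,.12];sh=ray(a,274,20,.105)[:2]-[.5035,.12];c,s=np.cos(-.3),np.sin(-.3)
print(tip@[c,s],tip@[-s,c],sh@[c,s],sh@[-s,c])
b=robot.read_camera("scene"); e=cv2.imread("pics/r5s.png")
cur=cv2.resize(b["img"][130:330,100:370,::-1],None,fx=2.9,fy=2.9,interpolation=cv2.INTER_CUBIC)
print(np.abs(cur.astype(int)-e)[120:210,120:400].mean())
```

```text
-0.07457847216024868 0.0011894736712020108 0.06239177601924639 0.0014219319907598984
0.8556613756613757
```

View pics/r6.png

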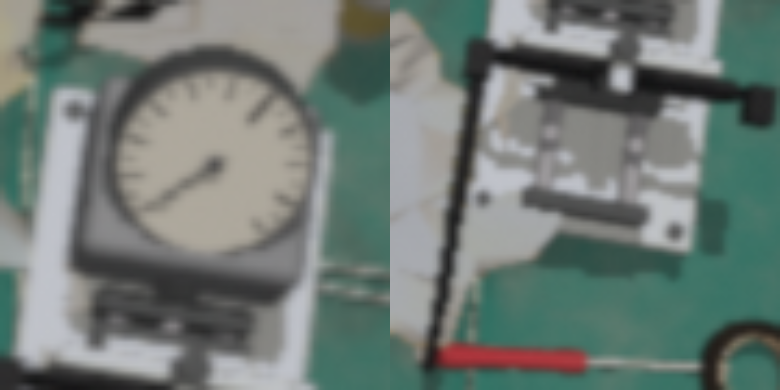

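```bash
python3 -c "
from cell import robot
print(robot.hand_in())"
```

```text
the job is handed in; nothing more can be done
None
```

I proved both temples and handed the job in at about 26 s. The left one is sound and still clipped in; the right one slipped out and is in the reject tray.

- **Left temple (sound):** I drew it out to 12 N on the dial. It held at about 11.5–12 N for just over a second, with the wrist force agreeing. Then I eased it back to zero and let go.
- **Right temple (bad clip):** The gauge was at about 4.4 N in the last picture before it slid out of the frame. I lowered it into the tray until the wrist force showed contact, then opened the gripper.

**Last checks**
- The needle is at zero and the left temple is seated.
- The reject is at rest within the tray walls, with its grip point about 17 mm from the tray centre.
- The screwdriver and tape had not visibly moved in the last pictures, and the arm was clear of everything. The finished spectacles looked in place in the top view but I did not check them closely.

**Not as asked:** The reject stands on its narrow edge, resting on its ear end and front, rather than on its side. From its shape that is a tilt of about 7°, inside the 15° limit. I worked this out rather than measuring it, and did not nudge the temple over.

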